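# Drive the former out of a dry-lacquer tube

### The job

Take the drift and, pushing steadily from the open left-hand end of the black lacquer tube, drive the wooden former right out of it into the short trough behind (the loose tube first slides up against its stop plate); ease off when the former comes up against the cork there, do not ram tube or former, and keep the fingers off the former. Then draw the drift back out and press it down into the two spring clips on the fixture until both have snapped round it, leaving the tube lying in its V-blocks.

Things in the scene. Friction and masses are not known exactly. Their poses are not given: they have to be found in the camera images.
- fixture: Plywood knock-out fixture fixed on the bench, board 225 (x) x 268 (y) x 15 mm; origin at the centre of its underside, z up. At x = +60, 65 mm above the bench, lies the tube's axis, along y, in V-blocks. At the -y end of the board a stop carriage is clamped, set 1 to 28 mm beyond the tube's end as found (not measured: feel or look). At x = -65 stand two spring clips, at y = +71 and -71.
- bore_mouth (a point): centre of the tube's open left-hand (+y) end, where the drift goes in, 65 mm above the bench; axes as the fixture's and tube's: the bore runs, and the former is pushed, along -y. Even when the tube is on its stop, this end stands 10 mm or more clear of the V-block below
- clip_seat (a point): axis point of the seated drift's middle, midway between the clips, 60 mm above the bench; fixture axes, the seated drift lies along y, either way round. Clips: sprung fingers 14 mm wide in y, 71 mm either side, 122 mm free between; lips 8 mm above this axis, gap 15 mm; flared mouth to 22 mm above it. Both together take about 10 to 20 N down, then snap; the drift then rests on saddles.
- tube: Black dry-lacquer tube, two red bands, tan inside; 48 mm outside, bore 38, 140 mm long, 0.35 kg. Origin at mid-axis, axis along y. Loose in V-blocks: pushed, it slides (2 to 5 N) with the former until its -y end meets the carriage's plate (slot 42 mm wide, 12 thick, up to 93 mm high). Behind the plate is a V-trough, then a cork-faced wall 63.5 mm from the plate's front. Lacquer chips if hit.
- former: Brown wooden cylinder, 36 mm across, 60 long, 0.06 to 0.11 kg, stuck in the tube's -y end, depth varies 14 mm; origin at centre, axis along y. With the tube on the stop, 8 to 17 N drive it; it goes slack (under 3 N) when its rear face is 13 mm from the tube's end, and must go on till all out. The trough then leaves it 3.5 mm: the cork is felt as a sharp rise. The lying former is 62 mm up.
- drift: Round bar 20 mm across, 190 mm long, 0.11 to 0.18 kg: aluminium, with a dark octagonal end cap (20 mm over flats, 14 mm long) at its tail. Origin at its middle; axis along y, tip at y = -95, tail at y = +95 mm. Lies on the bench left of the fixture, tip towards it. Let go in the bore, it lies on the bore's floor while its middle is in the tube. Its tip must go over 140 mm deep: hold the tail.
- drift_tip (a point): centre of the drift's plain aluminium end face, 95 mm from its middle
Things that resemble listed ones, but are neither listed nor needed, are in the scene too. What is shaped like the tube but blue is not meant. There is more than one size of the drift; the one meant has the size given above.

How it is judged:
By the outcome, as a careful person would: the job done as asked, in the order asked, and still so for the second after the job is handed in, with the robot touching nothing.
It also fails if it takes over 69 s, if anything falls off the work surface, if the arm or the gripper's body presses on something with over 40 N, if the wrist force passes 120 N, or if a joint passes its speed limit or range.

### The arm

A 6-joint arm with a two-finger parallel gripper is mounted at the origin on a cart in front of the work surface, level with it; the furniture and walls round the work are solid. World frame = base frame: x ahead of the robot, y to its left, z up, the work surface at z = 0. Lengths are in m, angles in rad, forces in N, time in s.
With the tool pointing down it reaches from about 0.35 to 0.875 m from the base axis. Payload 4.2 kg.
Tool frame: the origin (TCP) lies where the fingers leave the gripper's body, on its centre line; the fingertips stand 70 mm ahead of it and the grasp point (between the pads) lies 51 mm ahead of it; z points along the fingers, y is the line along which they close (so a half turn about z gives the same grasp; the last joint's range is limited). The gripper opens to 87 mm and grips with 3 to 60 N. Pads are 19 mm wide; open, the fingers measure 117 mm over their backs; the gripper's body (75 mm by 190 mm) begins 51 mm behind the grasp point.
Start: joints at [1.43, 0.385, 0.008, 0, -1.194, -0.259], TCP at [0.243, 0.576, 0.292] pointing down, gripper open.
Joint ranges: [-3.14, 3.14], [-1.21, 2.06], [-1.07, 1.41], [-3.16, 2.05], [-2.99, -0.16], [-3.1, 3.1]. Speed limits (rad/s): [2.79, 2.79, 3.14, 3.14, 3.14, 3.14].

### API

Orientations are given as [roll, pitch, yaw] about the fixed x, y, z axes, in that order (R = Rz(yaw) Ry(pitch) Rx(roll)).
In Python, from workcell import robot, open_gripper, close_gripper, inverse_kinematics, vision, close_job gives the robot as it stands. Calls block until the motion is done:
- robot.goto(position, orientation): joint-space move of the TCP to a pose.
- robot.move_linear(position, v=0.15, rot=None, max_force=None): straight line of the TCP; rot=None keeps the orientation; v is the mean speed in m/s. With max_force (N) it stops when the force on the tool has changed by that much, and returns True; else False.
- robot.set_joints(angles): joint-space move.
- open_gripper() and close_gripper(): open the fingers fully, or close them until they stop; the grip force is fixed at half the most.
- robot.sleep(seconds).
- inverse_kinematics(position, orientation): joint angles nearest the present ones, or None.
- vision.camera(name): name is "scene" or "top" or "wrist"; returns (picture, depth): 420x560x3 uint8, red, green, blue; 420x560 float32, m along the optical axis (not along the pixel's ray), 0 where there is no reading.
- vision.get_calibration(name): a dict with "fx", "fy", "cx", "cy" (pixels), "extrinsics" (4x4, takes a point from camera to world coordinates). Camera axes: x right, y down, z forward; pixel columns grow to the right and rows downward; lengths in m; the calibration is good to about 2 mm. A picture is of the moment at which its call begins: read the wrist's pose just before it. get_calibration takes no time and is no camera call; for the wrist camera it gives the pose at the moment of the call.
A pose or a line that the arm cannot do raises robot.IKError and nothing moves.
- close_job(): hands the job in, once; it reports no verdict.
Readings, each from a call of its own:
- robot.get_t(): time.
- robot.get_joint_positions(): joint angles.
- robot.get_dq(): joint speeds.
- robot.get_tau(): joint torques, N m.
- robot.get_eef_pos(): TCP position.
- robot.get_orientation(): TCP orientation.
- robot.get_ft_force(): force on the tool from outside, world axes, zero at the start.
- robot.get_torque(): the same for the moment, N m.
- robot.get_gripper_width(): opening from 0.0 (shut) to 1.0 (fully open).
Only numpy, scipy, OpenCV 4.12 (cv2) and the standard library are available. Lean on these libraries where they do the work, as an engineer would, in place of code of your own. Each camera call takes 0.05 s, during which the arm holds its last target. There are 200 camera calls.

## Working session

There is one attempt and no reset: what is moved stays moved. The work goes in short steps, each a Python script; the robot and the scene stay as the last script left them, time stands still between calls to the robot, and variables do not carry over. Pictures are saved under pics/ and viewed, on a budget of 10 in all, crops included, one or two more only if the job needs it, and the job is handed in when it is done.

```bash
ls; mkdir -p pics; cat > h.py <<'E'
import numpy as np, cv2
from workcell import robot, open_gripper, close_gripper, inverse_kinematics, vision, close_job
def snap(name, tag):
    c=vision.get_calibration(name); p,d=vision.camera(name)
    np.savez(f'pics/{tag}.npz',p=p,d=d,E=c['extrinsics'],k=[c['fx'],c['fy'],c['cx'],c['cy']])
    cv2.imwrite(f'pics/{tag}.png',cv2.cvtColor(p,cv2.COLOR_RGB2BGR)); return p,d
def load(tag): return np.load(f'pics/{tag}.npz')
def pts(f):
    d=f['d']; fx,fy,cx,cy=f['k']; v,u=np.mgrid[:d.shape[0],:d.shape[1]]
    P=np.stack([(u-cx)/fx*d,(v-cy)/fy*d,d,np.ones_like(d)],-1)@f['E'].T
    P=P[...,:3]; P[d==0]=np.nan; return P
def ray(f,u,v,z):
    fx,fy,cx,cy=f['k']; E=f['E']; r=E[:3,:3]@np.array([(u-cx)/fx,(v-cy)/fy,1]); o=E[:3,3]
    return o+r*(z-o[2])/r[2]
E
python3 - <<'E'
from h import *
for n in ['top','scene']: snap(n,n)
a=cv2.imread('pics/top.png');b=cv2.imread('pics/scene.png')
for n in ['top','scene']: print(load(n)['E'].round(2).tolist(),load(n)['k'])
print(robot.get_t(),robot.get_orientation(),robot.get_ft_force())
E
```

```text
pics
[[-0.01, -1.0, 0.08, 0.49], [-1.0, 0.01, 0.0, 0.06], [-0.0, -0.08, -1.0, 0.96], [0.0, 0.0, 0.0, 1.0]] [399.56778687 399.56778687 281.17206212 214.0760459 ]
[[0.89, -0.31, 0.35, 0.24], [-0.46, -0.57, 0.68, -0.51], [-0.01, -0.76, -0.64, 0.61], [0.0, 0.0, 0.0, 1.0]] [426.0560364  426.0560364  285.82568587 198.91615926]
0.1 [ 3.13963129e+00 -1.18311330e-04 -3.99984529e-01] [-0.51758534 -0.04333149 -0.01756539]
```

View pics/top.png

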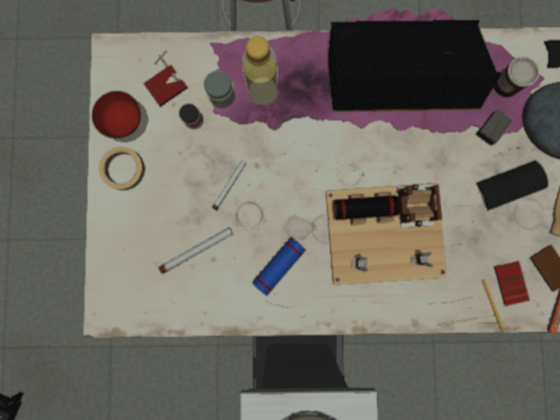

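View pics/scene.png

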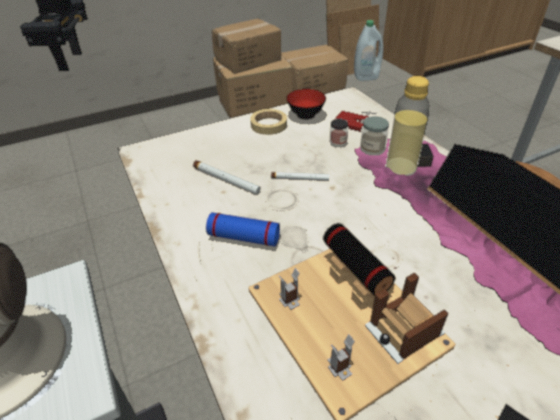

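Top picture: the drift candidates are bars at (196,250) and (229,185). The first is about 81 px, or 190 mm, and the second about 130 mm, so I take the first. The black tube at (365,207) sits on the fixture; the blue tube (278,266) and the loose black cylinder (512,185) are decoys. Next: measurements and a close crop.

```bash
python3 - <<'E'
from h import *
f=load('top');P=pts(f);p=f['p']
a=cv2.cvtColor(p,cv2.COLOR_RGB2BGR)
A=cv2.resize(a[178:292,320:450],None,fx=4.6,fy=4.6,interpolation=cv2.INTER_CUBIC)
B=cv2.resize(a[220:280,150:240],None,fx=2.2,fy=2.2,interpolation=cv2.INTER_CUBIC)
im=np.zeros((A.shape[0],A.shape[1]+B.shape[1],3),np.uint8);im[:,:A.shape[1]]=A;im[:B.shape[0],A.shape[1]:]=B
cv2.imwrite('pics/crop1.png',im);print(im.shape)
for n,(u0,u1,v0,v1) in dict(drift=(150,240,222,278),small=(205,252,155,215)).items():
    Q=P[v0:v1,u0:u1].reshape(-1,3); z=Q[:,2]; print(n,np.nanmedian(z))
    Q=Q[(z>np.nanmedian(z)+.008)]
    r=cv2.minAreaRect((Q[:,:2]*1000).astype(np.float32)); print(r,len(Q),np.percentile(Q[:,2],[50,95]))
# board
Q=P[178:292,320:450].reshape(-1,3); b=Q[(abs(Q[:,2]-.015)<.006)]
print('board',cv2.minAreaRect((b[:,:2]*1000).astype(np.float32)),np.median(b[:,2]))
for lo,hi in [(.075,.1),(.055,.1),(.03,.1)]:
    t=Q[(Q[:,2]>lo)&(Q[:,2]<hi)]; print(lo,len(t))
np.set_printoptions(linewidth=250)
print((P[186:232:2,326:446:4,2]*1000).round(0).astype(int))
E
```

```text
(524, 796, 3)
drift -0.0001462654785012174
((482.0181884765625, 261.568359375), (20.014543533325195, 190.22711181640625), 28.99660873413086) 680 [0.01762691 0.02108348]
small -0.00029818676858506254
((637.4742431640625, 183.09512329101562), (14.17467212677002, 136.27545166015625), 57.69599151611328) 318 [0.01227463 0.01549114]
board ((516.9213256835938, -188.6728973388672), (225.06961059570312, 267.73291015625), 3.5422840118408203) 0.014042314658857136
0.075 1485
0.055 2295
0.03 3292
[[                  -1                   -4                   -2                   -3                    3                    0                   -1                   -1                   -1                   -3                    0
                    -1                   -2                   -2                    0                    1                   15                    9                   14                   13                   20                   88
                    31                   29                   19                   20                   13                   71                  
[... 13401 characters left out ...]
]
 [                   2                   14                   17                   13                   15                   14                   16                   13                   17                   16                   14
                    11                   15                   12                   18                   12                   15                   13                   15                   15                   14                   15
                    14                   12                   13                   14                   13                   14                   15                   14]]<stdin>:18: RuntimeWarning: invalid value encountered in cast
```

View pics/crop1.png

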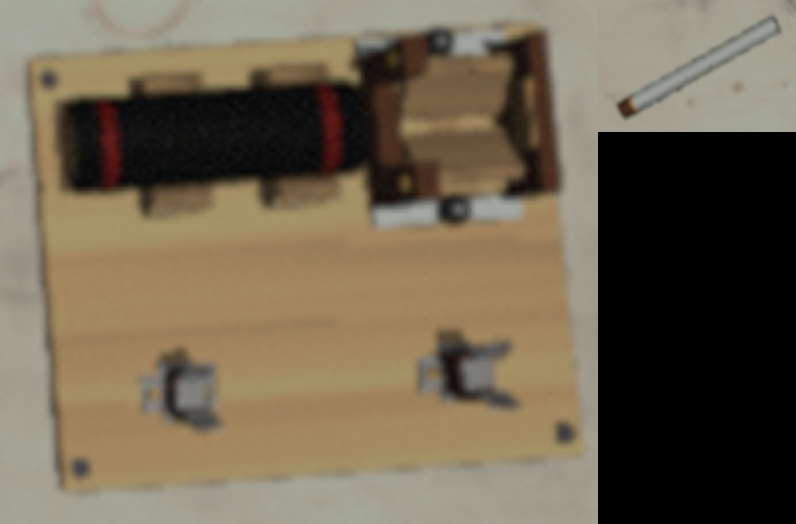

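The crop confirms the 190 × 20 mm bar with its dark cap at lower left, so the tip points to the fixture. The tube mouth is at left (crop 65,145), the carriage at right, and the clips at crop (185,390) and (470,370). Next I compute the fixture-frame geometry and pick up the drift.

```bash
cat >> h.py <<'E'
C=np.array([.5169,-.1887]); TH=np.radians(3.54)
def Rz(t): return np.array([[np.cos(t),-np.sin(t)],[np.sin(t),np.cos(t)]])
def fx2w(x,y): return C+Rz(TH)@np.array([x,y])
def w2fx(p): return (np.asarray(p)[...,:2]-C)@Rz(TH)
E
python3 - <<'E'
from h import *
for n in ['top','scene']:
    P=pts(load(n)).reshape(-1,3);P=P[~np.isnan(P[:,0])]
    F=w2fx(P); z=P[:,2]
    b=(abs(F[:,0])<.1)&(abs(F[:,1])<.1)&(abs(z-.015)<.008); print(n,'board z',np.median(z[b]))
    t=(abs(F[:,0]-.06)<.02)&(abs(F[:,1]-.03)<.12)&(z>.065)&(z<.1)
    for y0 in np.arange(-.14,.14,.02):
        s=t&(abs(F[:,1]-y0)<.01)
        if s.sum()>20:
            x,zz=F[s,0],z[s]; A=np.c_[x,zz,np.ones(len(x))]; c=np.linalg.lstsq(A,-(x**2+zz**2),rcond=None)[0]
            print(round(y0,2),s.sum(),'circ',(-c[:2]/2*1e3).round(1),'r',1e3*np.sqrt(c[0]**2/4+c[1]**2/4-c[2]).round(4),'top',np.percentile(zz,95).round(3))
    s=(abs(F[:,0]-.06)<.01)&(z>.075)&(z<.1); h,e=np.histogram(F[s,1],np.arange(-.14,.14,.004)); print(dict(zip((e[:-1]*1e3).round().astype(int).tolist(),h.tolist())))
    s=(abs(F[:,0]-.06)<.05)&(abs(F[:,0]-.06)>.026)&(z>.083)&(z<.1);print('plate top y',np.percentile(F[s,1],[3,20,50,80,97]).round(4))
    for y0 in (.071,-.071):
        s=(abs(F[:,1]-y0)<.02)&(abs(F[:,0]+.065)<.03)&(z>.03)&(z<.1); print('clip',y0,np.median(F[s],0).round(4),F[s].min(0).round(4),F[s].max(0).round(4),z[s].max())
for pos,yaw in [((.4476,.3237,.074),-61),((*fx2w(.06,.25),.128),-86.5),((*fx2w(.06,.05),.128),-86.5),((*fx2w(-.065,.0),.12),-86.5),((*fx2w(-.065,.035),.2),-86.5)]:
    q=inverse_kinematics(list(pos),[np.pi,0,np.radians(yaw)]); print(np.round(q,2) if q is not None else None)
E
```

```text
top board z 0.014128111199186222
-0.02 55 circ [59.7 68.7] r 19.8 top 0.089
0.0 160 circ [60.  67.9] r 20.6 top 0.089
0.02 165 circ [60.1 68.1] r 20.299999999999997 top 0.089
0.04 159 circ [60.4 68.6] r 20.0 top 0.089
0.06 164 circ [60.2 68.1] r 20.400000000000002 top 0.089
0.08 158 circ [60.2 68.4] r 19.900000000000002 top 0.089
0.1 162 circ [60.  68.5] r 20.299999999999997 top 0.089
0.12 112 circ [60.1 67.6] r 20.6 top 0.089
{-140: 0, -136: 0, -132: 0, -128: 0, -124: 0, -120: 0, -116: 0, -112: 8, -108: 12, -104: 8, -100: 3, -96: 0, -92: 0, -88: 0, -84: 0, -80: 0, -76: 0, -72: 0, -68: 0, -64: 0, -60: 0, -56: 0, -52: 0, -48: 0, -44: 0, -40: 0, -36: 0, -32: 0, -28: 0, -24: 0, -20: 3, -16: 18, -12: 16, -8: 17, -4: 14, 0: 17, 4: 16, 8: 19, 12: 15, 16: 14, 20: 17, 24: 17, 28: 17, 32: 19, 36: 13, 40: 19, 44: 14, 48: 18, 52: 16, 56: 18, 60: 15, 64: 15, 68: 18, 72: 17, 76: 17, 80: 16, 84: 15, 88: 16, 92: 16, 96: 18, 100: 18, 104: 17, 108: 17, 112: 15, 116: 16, 120: 14, 124: 0, 128: 0, 132: 0}
plate top y [-0.0466 -0.0443 -0.0398 -0.0361 -0.0349]
clip 0.071 [-0.0656  0.0728] [-0.0798  0.0632
[... 803 characters left out ...]
27, -4: 27, 0: 22, 4: 20, 8: 28, 12: 23, 16: 27, 20: 20, 24: 23, 28: 21, 32: 22, 36: 19, 40: 22, 44: 19, 48: 25, 52: 18, 56: 23, 60: 21, 64: 21, 68: 20, 72: 21, 76: 21, 80: 20, 84: 19, 88: 21, 92: 14, 96: 23, 100: 20, 104: 17, 108: 15, 112: 17, 116: 19, 120: 15, 124: 1, 128: 0, 132: 0}
plate top y [-0.0472 -0.0465 -0.0432 -0.0383 -0.0354]
clip 0.071 [-0.0655  0.0677] [-0.0813  0.0626] [-0.0494  0.0798] 0.08247505889436435
clip -0.071 [-0.0651 -0.0735] [-0.0822 -0.079 ] [-0.0492 -0.0632] 0.0834886540959775
[ 0.92  0.52 -0.42  0.   -0.63 -0.41]
[ 0.4   0.46 -0.35  0.   -0.77 -0.34]
[ 0.04  0.49 -0.28  0.   -0.8   0.02]
[-0.07  0.37 -0.53  0.   -0.67  0.13]
[ 0.    0.23 -0.48  0.   -0.86  0.06]
```

Both cameras agree. The tube axis is at fixture x = 60 with its ends at y = −17 and +123, and the plate front is at about −35, a gap of about 18 mm. The drift tip should therefore end near y = −38.5. Next is the pick-up.

```bash
python3 - <<'E'
from h import *
m=np.array([.4820,.2616]); a=np.array([-.4847,.8747]); g=m+.071*a
o=[np.pi,0,np.radians(-61)]
robot.goto([*g,.16],o); print(robot.get_t())
robot.move_linear([*g,.0735],v=.1,max_force=8); print(robot.get_eef_pos(),robot.get_ft_force(),robot.get_t())
close_gripper(); print('w',robot.get_gripper_width()*87, robot.get_t())
robot.move_linear([*g,.18],v=.15); print(robot.get_ft_force(),robot.get_torque(),robot.get_gripper_width()*87,robot.get_t())
for n in ['top','scene']:snap(n,n+'2')
P=np.concatenate([pts(load(n+'2')).reshape(-1,3) for n in ['top','scene']])
s=(P[:,:2]-g)@a; l=(P[:,:2]-g)@np.array([a[1],-a[0]])
for s0 in np.arange(-.17,-.02,.02):
    k=(abs(s-s0)<.01)&(abs(l)<.016)&(P[:,2]>.05)&(P[:,2]<.2)
    if k.sum()>5: print(round(s0,2),k.sum(),'ztop',np.percentile(P[k,2],90).round(4),'lat',np.median(l[k]).round(4))
k=(abs(l)<.016)&(P[:,2]>.05)&(P[:,2]<.16)&(s<-.02); print('tip s',np.percentile(s[k],[.5,2]))
cv2.imwrite('pics/lift.png',cv2.imread('pics/scene2.png'))
E
```

```text
1.4167
[0.44786451 0.32415339 0.07405756] [-0.09753599  0.39666918 -0.19367322] 2.4333
w 19.276070853153783 3.5417
[ 0.24903302  0.52529795 -1.59495116] [ 0.1043424   0.09817413 -0.01502521] 19.120928897264612 4.4
-0.17 86 ztop 0.1217 lat -0.0023
-0.15 165 ztop 0.1226 lat -0.0051
-0.13 166 ztop 0.1226 lat -0.0049
-0.11 160 ztop 0.1233 lat -0.005
-0.09 163 ztop 0.1234 lat -0.005
-0.07 157 ztop 0.1241 lat -0.0045
-0.05 156 ztop 0.1244 lat -0.0046
-0.03 305 ztop 0.1972 lat -0.0017
tip s [-0.9575755  -0.94625983]
```

View pics/lift.png

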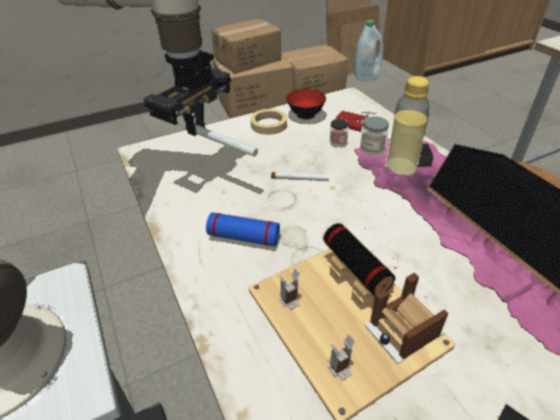

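The drift is held at the tail, with the tip drooping about 1.3°, and its axis is about 65 mm below the TCP. Next I line up and insert it to just short of the former.

```bash
python3 - <<'E'
from h import *
o=[np.pi,0,TH-np.pi/2]
G=.166
robot.goto([*fx2w(.06,.15+G),.18],o)
robot.move_linear([*fx2w(.06,.145+G),.131],v=.1); print(robot.get_t(),robot.get_ft_force())
for n in ['top','scene']:snap(n,n+'3')
P=np.concatenate([pts(load(n+'3')).reshape(-1,3) for n in ['top']]); F=w2fx(P)
for y in np.arange(.13,.3,.02):
    k=(abs(F[:,1]-y)<.01)&(abs(F[:,0]-.06)<.03)&(P[:,2]>.045)&(P[:,2]<.1)
    if k.sum()>5: print(y.round(2),k.sum(),np.median(F[k,0]).round(4),np.percentile(P[k,2],90).round(4))
k=(abs(F[:,0]-.06)<.009)&(P[:,2]>.055)&(P[:,2]<.1)&(F[:,1]>.126);print('tip y',np.nanpercentile(F[k,1],[0,2]))
print(robot.move_linear([*fx2w(.06,.08+G),.131],v=.06,max_force=5),robot.get_ft_force(),w2fx(robot.get_eef_pos()),robot.get_t())
E
```

```text
6.0333 [ 0.53479677  0.51897018 -1.697006  ]
0.13 54 0.0605 0.0873
0.15 57 0.0591 0.075
0.17 76 0.0604 0.0747
0.19 79 0.0599 0.0758
0.21 78 0.0594 0.0758
0.23 78 0.0601 0.0763
0.25 80 0.0598 0.0764
0.27 75 0.0591 0.0773
tip y [0.14575761 0.14833848]
False [ 0.58632046  0.22729742 -1.82287261] [0.06006798 0.24627673] 7.3667
```

```bash
python3 - <<'E'
from h import *
G=.166
a=Rz(TH)[:,1]
f0=robot.get_ft_force()
y=.08; slack=False; peak=0
while y>-.036:
    y-=.004
    hit=robot.move_linear([*fx2w(.06,y+G),.131],v=.02,max_force=22)
    f=robot.get_ft_force()-f0; fy=f[:2]@a; e=w2fx(robot.get_eef_pos())
    print(round(y*1e3),'tip',round((e[1]-G)*1e3,1),'fy',fy.round(1),'fz',f[2].round(1),'t',round(robot.get_t(),2),hit)
    peak=max(peak,fy)
    if hit or fy>22 or (y<-.02 and fy>10): break
E
```

```text
76 tip 76.0 fy -0.6 fz 0.4 t 7.72 False
72 tip 71.8 fy -0.1 fz -0.4 t 8.07 False
68 tip 67.9 fy 0.1 fz 0.5 t 8.42 False
64 tip 63.8 fy -0.5 fz -0.0 t 8.77 False
60 tip 59.8 fy 0.5 fz 0.2 t 9.12 False
56 tip 55.9 fy -0.1 fz -0.4 t 9.47 False
52 tip 51.9 fy -0.3 fz 0.5 t 9.82 False
48 tip 47.8 fy 0.1 fz 0.0 t 10.17 False
44 tip 43.9 fy -0.2 fz 1.4 t 10.52 False
40 tip 40.3 fy 3.4 fz 0.3 t 10.87 False
36 tip 35.9 fy 3.4 fz -0.1 t 11.22 False
32 tip 31.7 fy 2.1 fz -0.0 t 11.57 False
28 tip 27.7 fy 1.8 fz 0.2 t 11.92 False
24 tip 24.3 fy 5.9 fz 1.2 t 12.27 False
20 tip 21.4 fy 8.6 fz -0.1 t 12.62 False
16 tip 17.6 fy 10.0 fz 1.1 t 12.97 False
12 tip 13.6 fy 9.3 fz -0.1 t 13.32 False
8 tip 9.6 fy 10.6 fz 0.6 t 13.67 False
4 tip 5.6 fy 10.9 fz 0.6 t 14.02 False
0 tip 1.5 fy 10.3 fz -0.1 t 14.37 False
-4 tip -2.4 fy 10.7 fz 0.7 t 14.72 False
-8 tip -6.4 fy 10.0 fz 1.0 t 15.07 False
-12 tip -10.5 fy 9.4 fz 1.4 t 15.42 False
-16 tip -14.5 fy 9.7 fz -0.0 t 15.77 False
-20 tip -18.6 fy 8.7 fz -0.0 t 16.12 False
-24 tip -24.3 fy 1.0 fz -0.0 t 16.47 False
-28 tip -28.6 fy 0.8 fz 0.4 t 16.82 False
-32 tip -32.2 fy -0.3 fz 0.7 t 17.17 False
-36 tip -36.2 fy -0.9 fz 0.5 t 17.52 False
```

The slack came at tip ≈ −22, so the tube end is at about −35 as expected, with no slip. I creep on to the cork.

```bash
python3 - <<'E'
from h import *
G=.166
a=Rz(TH)[:,1]
y=.0-.036
f0=np.array([.586,.227,-1.82])
while y>-.046:
    y-=.001
    hit=robot.move_linear([*fx2w(.06,y+G),.131],v=.01,max_force=6)
    f=robot.get_ft_force()-f0; fy=f[:2]@a; e=w2fx(robot.get_eef_pos())
    print(round(y*1e3),'tip',round((e[1]-G)*1e3,1),'fy',fy.round(1),'fz',f[2].round(1),'t',round(robot.get_t(),2),hit)
    if hit or fy>5: break
for n in ['top','scene']:snap(n,n+'4')
b=cv2.imread('pics/scene4.png')[200:400,220:480]; cv2.imwrite('pics/c4.png',cv2.resize(b,None,fx=3,fy=3,interpolation=cv2.INTER_CUBIC))
E
```

```text
-37 tip -37.0 fy -0.3 fz -0.3 t 17.77 False
-38 tip -38.0 fy -0.2 fz 0.6 t 18.02 False
-39 tip -39.0 fy 0.2 fz 0.5 t 18.27 False
-40 tip -39.6 fy 2.7 fz 0.5 t 18.52 False
-41 tip -39.8 fy 7.9 fz 0.6 t 18.77 False
```

View pics/c4.png

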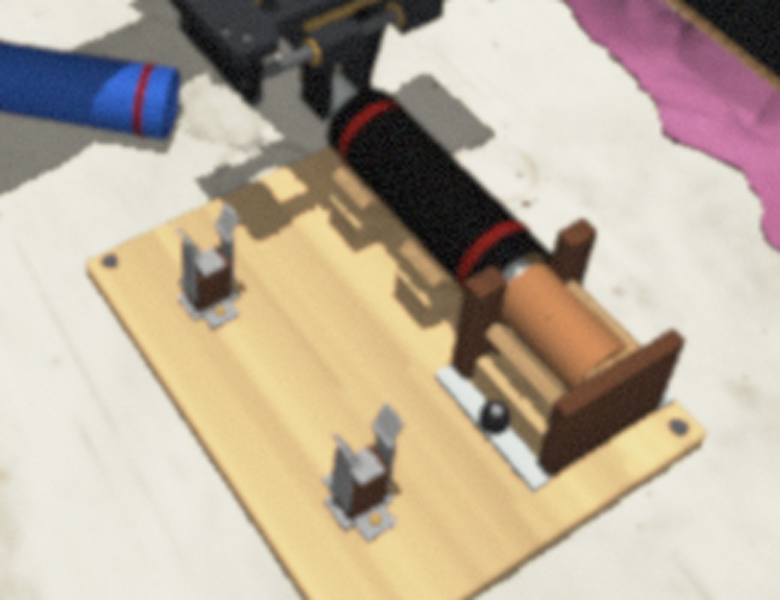

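The picture shows the former lying wholly in the trough against the cork wall (crop 565,320), with the tube end against the plate. Next I draw back to where the drift rests on the bore floor, regrasp nearer its middle, and withdraw.

```bash
python3 - <<'E'
from h import *
a=Rz(TH)[:,1]
def st(s): print(s,w2fx(robot.get_eef_pos()).round(4),robot.get_eef_pos()[2].round(4),robot.get_ft_force().round(1),'w',round(robot.get_gripper_width()*87,1),'t',round(robot.get_t(),2))
robot.move_linear([*fx2w(.06,.161),.131],v=.04); st('back')
print(robot.move_linear([*fx2w(.06,.161),.122],v=.03,max_force=2.5)); st('low')
open_gripper(); st('open')
robot.move_linear([*fx2w(.06,.161),.119],v=.05)
robot.move_linear([*fx2w(.06,.125),.119],v=.06); st('regrasp')
close_gripper(); st('closed')
robot.move_linear([*fx2w(.06,.125),.127],v=.03); st('up')
robot.move_linear([*fx2w(.06,.258),.128],v=.07); st('out')
robot.move_linear([*fx2w(.06,.258),.25],v=.15)
robot.goto([*fx2w(-.065,.035),.25],[np.pi,0,TH-np.pi/2]); st('above')
for n in ['top','scene']:snap(n,n+'5')
for n in ['top5','scene5']:
    P=pts(load(n)).reshape(-1,3); F=w2fx(P)
    for y in np.arange(-.07,.14,.02):
        k=(abs(F[:,1]-y)<.01)&(abs(F[:,0]+.065)<.02)&(P[:,2]>.14)&(P[:,2]<.205)
        if k.sum()>5: print(n,y.round(2),k.sum(),np.median(F[k,0]).round(4),np.percentile(P[k,2],90).round(4))
    k=(abs(F[:,0]+.065)<.009)&(P[:,2]>.16)&(P[:,2]<.205);print('ends y',np.nanpercentile(F[k,1],[0,1,99,100]).round(4))
    # tube
    k=(abs(F[:,0]-.06)<.01)&(P[:,2]>.075)&(P[:,2]<.1)&(F[:,1]>-.05);print('tube y',np.nanpercentile(F[k,1],[1,99]).round(4))
E
```

```text
back [0.06   0.1609] 0.131 [ 0.2  0.2 -1.6] w 19.1 t 19.92
False
low [0.0598 0.1609] 0.1217 [-0.2  0.8 -1.2] w 18.9 t 20.37
open [0.06  0.161] 0.122 [-0.4  0.7 -0.8] w 86.5 t 21.65
regrasp [0.06   0.1248] 0.119 [0.4 0.1 0.3] w 87.0 t 22.65
closed [0.06  0.125] 0.119 [-0.1  0.4  0.2] w 19.1 t 23.76
up [0.06  0.125] 0.1272 [ 0.2 -0.7 -2.2] w 18.9 t 24.18
out [0.06   0.2577] 0.128 [ 1.   0.  -1.9] w 19.0 t 26.23
above [-0.0642  0.0354] 0.25 [ 0.3  0.1 -1.8] w 19.1 t 28.19
ends y nan
tube y [-0.0475  0.1031]
scene5 -0.07 249 -0.0683 0.1956
scene5 -0.05 238 -0.0685 0.1958
scene5 -0.03 209 -0.069 0.196
scene5 -0.01 202 -0.0685 0.1958
scene5 0.01 185 -0.0688 0.196
scene5 0.03 368 -0.067 0.2013
scene5 0.05 71 -0.0631 0.2004
scene5 0.07 9 -0.0736 0.1888
scene5 0.09 20 -0.0742 0.1908
ends y [-0.0941 -0.0934  0.0466  0.0968]
tube y [-0.0481  0.1022]
  return np.nanmean(a, axis, out=out, keepdims=keepdims)
```

View pics/scene5.png

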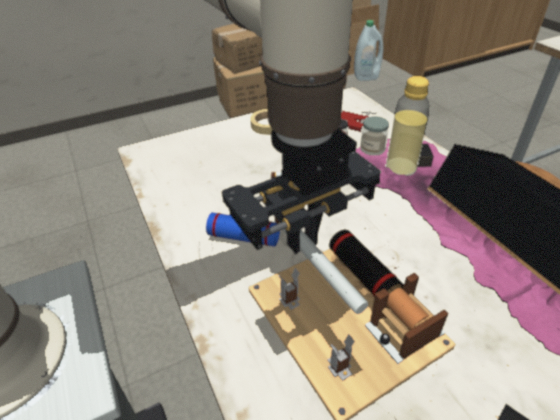

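The drift is level over the clips with its ends at y = −94 and +96. I seat it lightly in the flared mouths, regrasp at the middle, then press.

```bash
python3 - <<'E'
from h import *
def st(s): print(s,w2fx(robot.get_eef_pos()).round(4),robot.get_eef_pos()[2].round(4),robot.get_ft_force().round(1),'w',round(robot.get_gripper_width()*87,1),'t',round(robot.get_t(),2))
y=.0345
robot.move_linear([*fx2w(-.065,y),.155],v=.1); st('d')
print(robot.move_linear([*fx2w(-.065,y),.130],v=.02,max_force=4)); st('touch')
z=robot.get_eef_pos()[2]
open_gripper(); st('open')
robot.move_linear([*fx2w(-.065,0),z],v=.06); st('mid')
close_gripper(); st('closed')
f0=robot.get_ft_force()[2]
zz=z
while zz>.1235:
    zz-=.002
    hit=robot.move_linear([*fx2w(-.065,0),zz],v=.02,max_force=28)
    f=robot.get_ft_force()[2]-f0; print(zz.round(4),robot.get_eef_pos()[2].round(4),f.round(1),hit)
    if hit or f>26: break
st('end')
for n in ['top','scene']:snap(n,n+'6')
b=cv2.imread('pics/scene6.png')[200:400,220:480]; cv2.imwrite('pics/c6.png',cv2.resize(b,None,fx=3,fy=3,interpolation=cv2.INTER_CUBIC))
E
```

```text
d [-0.0645  0.0344] 0.1555 [-0.4  0.9 -0.9] w 19.4 t 29.39
True
touch [-0.0649  0.0345] 0.138 [ 0.7 -0.   1.5] w 19.3 t 30.23
open [-0.0656  0.0346] 0.1377 [-0.2  0.2 -0. ] w 87.1 t 31.51
mid [-0.0652 -0.0002] 0.1379 [-0.  -0.1 -0.2] w 87.4 t 32.23
closed [-0.0649 -0.    ] 0.138 [0.5 0.8 0.6] w 19.0 t 33.34
0.136 0.137 5.1 False
0.134 0.1355 8.5 False
0.132 0.1335 8.0 False
0.13 0.1305 1.4 False
0.128 0.1282 3.5 False
0.126 0.1261 2.4 False
0.124 0.1237 -0.4 False
0.122 0.1227 7.3 False
end [-0.0648  0.0001] 0.1227 [-1.2 -1.1  7.9] w 19.0 t 35.34
```

View pics/c6.png

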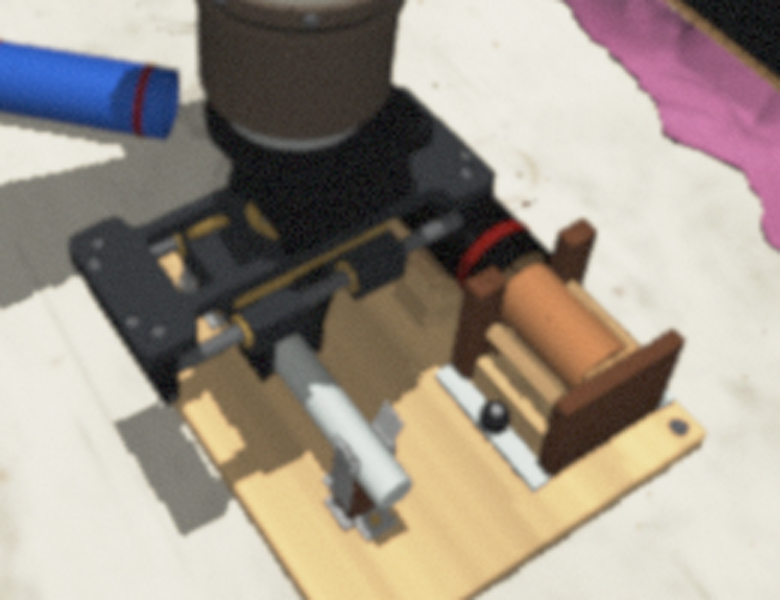

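The force peaked and fell, then rose again at bar height ≈ 59–60 mm, so the drift is on the saddles. I release, retreat and check.

```bash
python3 - <<'E'
from h import *
open_gripper()
robot.move_linear([*fx2w(-.065,0),.26],v=.12)
robot.goto([.3,.35,.3],[np.pi,0,-.6])
print(robot.get_t(),robot.get_ft_force().round(1))
for n in ['top7','scene7']:
    snap(n[:-1],n)
    P=pts(load(n)).reshape(-1,3); F=w2fx(P)
    for y in np.arange(-.1,.11,.02):
        k=(abs(F[:,1]-y)<.008)&(abs(F[:,0]+.065)<.007)&(P[:,2]>.04)&(P[:,2]<.1)
        if k.sum()>5: print(n,y.round(2),k.sum(),np.median(F[k,0]).round(4),np.percentile(P[k,2],85).round(4))
    k=(abs(F[:,0]+.065)<.006)&(P[:,2]>.06)&(P[:,2]<.1);print('ends y',np.nanpercentile(F[k,1],[1,99]).round(4))
    k=(abs(F[:,0]-.06)<.01)&(P[:,2]>.08)&(P[:,2]<.1)&(F[:,1]>-.05);print('tube y',np.nanpercentile(F[k,1],[1,99]).round(4))
    k=(abs(F[:,0]-.06)<.007)&(P[:,2]>.07)&(P[:,2]<.083)&(F[:,1]<-.03);print('former y,z',np.nanpercentile(F[k,1],[1,99]).round(4),np.median(P[k,2]))
A=cv2.resize(cv2.imread('pics/scene7.png')[215:400,230:470],None,fx=3,fy=3,interpolation=cv2.INTER_CUBIC); cv2.imwrite('pics/c7.png',A)
E
```

```text
40.0583 [ 0.  -0.4 -0.1]
top7 -0.1 8 -0.0624 0.0693
top7 -0.08 49 -0.0649 0.07
top7 -0.06 47 -0.065 0.0695
top7 -0.04 43 -0.0643 0.07
top7 -0.02 47 -0.0648 0.0708
top7 0.0 44 -0.065 0.0692
top7 0.02 42 -0.065 0.0692
top7 0.04 46 -0.0649 0.0689
top7 0.06 45 -0.0649 0.0701
top7 0.08 42 -0.0649 0.0708
top7 0.1 15 -0.0636 0.0696
ends y [-0.0928  0.094 ]
tube y [-0.0366  0.1032]
former y,z [-0.1109 -0.0396] 0.07790203793148853
scene7 -0.1 58 -0.0658 0.0682
scene7 -0.08 105 -0.0664 0.0694
scene7 -0.06 98 -0.0662 0.0694
scene7 -0.04 94 -0.0665 0.0698
scene7 -0.02 86 -0.0661 0.0694
scene7 0.0 81 -0.0663 0.0697
scene7 0.02 80 -0.0663 0.0698
scene7 0.04 76 -0.0661 0.0695
scene7 0.06 71 -0.0668 0.0695
scene7 0.08 68 -0.0661 0.0696
scene7 0.1 15 -0.0657 0.07
ends y [-0.0944  0.0928]
tube y [-0.0347  0.1032]
former y,z [-0.1114 -0.0401] 0.0785484050572075
```

View pics/c7.png

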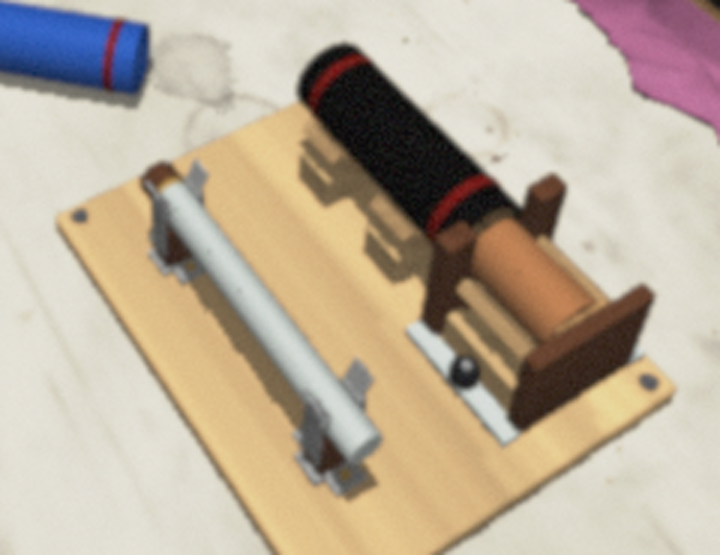

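The drift is seated level with its top at 70 mm, so its axis is 60 mm up, and both clips are round it. The tube spans −35 to +104 in its V-blocks, and the former's rear face at about −40 is clear of the tube.

```bash
python3 -c "
from h import *
close_job(); print('ok')"
```

```text
the job is handed in; nothing more can be done
ok
```

The job is done and handed in at about 40 s of the 69 s allowed. The last camera checks agree with every part of the task.

- **Pushing out:** I gripped the 190 mm drift by its tail and pushed from the open end. The tube slid about 18 mm to its stop at 2–4 N. The former then moved at about 9–11 N and went slack where expected. I stopped when the force rose to about 8 N at the cork.
- **Seating the drift:** I drew it part-way back, let it rest in the bore and regripped it nearer the middle. I set it in the clip mouths and pressed it down from the middle. Sampled every 2 mm, the force reached about 8.5 N, fell away at the snap, then rose again on the saddles. That 8.5 N is slightly under the 10–20 N given for the clips, so the true peak probably fell between samples.
- **Last checks:** The drift lies level at 60 mm, centred to about 1 mm, with both clips round it. The tube lies in its V-blocks against the stop. The former is in the trough, about 4–5 mm clear of the tube's end. The gripper is open and away from everything.

No check failed.

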